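Clamp a test cell with the click knob of a bench press

TASK

Gently push the test cell along its channel until it sits fully home against the fence at the channel's far end. Then turn the knob on top of the press clockwise, click by click, until the press foot first bears on the cell, and from there exactly three clicks more. Let go with the knob resting in its click, never press the cell much harder than those three clicks do, and leave the other things on the bench where they are.

Things in the scene. Friction and masses are not known exactly. Their poses are not given: they have to be found in the camera images.
- press: Portal-shaped bench press, fixed. Origin: on the foot axis, at table level. The cell is pushed home towards its +x; z up. Grey base 210 x 200 x 20 mm (x -125 to +85). Posts 26 x 24 mm at y = -83 and +83 mm carry a beam 36 (x) x 190 (y) mm, 105 to 135 mm above the table, with a collar of 15 ticks under the knob. A quill with the foot comes down below the beam as the knob turns.
- channel: Dark steel channel on the press base, fixed, aligned with the press. Origin: centre of its floor, on the foot axis, 33 to 42 mm above the table (differs each time). Floor from x = -120 mm (open end) to +65 mm. Side walls 12 mm high, inner faces at y = -37 and +37 mm. Fence across the +x end, 16 mm high, inner face at x = +65 mm: a cell fully home has its origin at the channel's origin.
- cell: Test cell, loose in the channel, 25 to 45 mm short of home at the start: two aluminium plates with a black layer between, 130 (x) x 70 (y) x 26 mm, 0.4 to 0.65 kg, four 5 mm high bolt heads near its top corners. Origin: centre of its underside; x along its length, towards the fence. It slides with 3 to 9 N, and up to about 15 N where it rubs on a side wall.
- foot: Round steel press foot, radius 16 mm, 10 mm thick. Origin: centre of its underside. It starts 4 to 13 mm above the level of the cell's top (1.1 to 3.6 clicks) and comes down 3.6 mm a click. It is sprung: on touching the cell it bears with 10 N at once, and the force grows by 2.2 N with each further click.
- knob_grip (a point): Centre of the knob's grip bar, on the knob's vertical axis, 171 mm above the table. Black bar 46 mm long (the point's x), 14 mm thick (its y), 34 mm high, on a round skirt of radius 29 mm; skirt top 147 mm, bar top 181 mm above the table. Pinch the bar across its thickness from above. A white line marks its -x half. At joint 0 the point's x is the press's x.
- knob (a joint): Knob angle, rad, 0 at the start (end stop), growing clockwise seen from above. 15 clicks a turn: rests at multiples of 0.419 rad (24 degrees). Clicks resist most a quarter of the way to the next rest: 0.14 N m, with 0.05 of friction either way (0.19 turning, 0.08 to 0.19 held still there). Each N of foot force adds 0.0086 N m: 0.09 from first touch. It does not turn back by itself.
- spanner: Steel spanner lying on the bench beside the press: a bystander.
- tape_roll: Grey ring, 72 mm across, 20 mm high, on the bench: a bystander.
- beaker: Clear plastic beaker, 66 mm across, 85 mm high: a bystander.
- jar: White jar, 60 mm across, 75 mm high: a bystander.

How it is judged:
On the way, in this order (a step that is already met when the one before it is completed fails the run):
1. the cell is fully home against the fence (x of cell in the frame of channel above -0.003 m), for 0.2 s.
2. with the cell home, the foot bears on it (contact force between foot and cell above 3 N and x of cell in the frame of channel above -0.003 m), for 0.1 s.
At the end, for the whole second after the job is handed in: The cell lies flat in the channel, home against the fence within 3 mm, and the foot bears on it with 15.5 to 19.7 N (three clicks past the click of first touch give 16.5 to 18.7 N); knob and cell are at rest (contact force between foot and cell between 15.5 and 19.7 N and x of cell in the frame of channel above -0.003 m and z of cell in the frame of channel below 0.003 m and velocity of joint knob between -0.05 and 0.05 rad/s and linear speed of cell below 0.01 m/s).
It fails at once if the foot presses the cell with more than 22 N (more than five clicks past first touch) (contact force between foot and cell above 22 N).
It fails at once if the cell is pushed with more than 25 N (contact force between the fingers and cell above 25 N).
It fails at once if a bystander (spanner, tape roll, beaker, jar) is shifted by more than 30 mm (distance of any of spanner, tape_roll, beaker, jar from where it was at the start of the episode above 0.03 m).
It also fails if it takes over 62 s, if anything falls off the work surface, if the arm or the gripper's body presses on something with over 40 N, if the wrist force passes 120 N, or if a joint passes its speed limit or range.

ROBOT

A 6-joint arm with a two-finger parallel gripper is mounted at the origin on the work surface. World frame = base frame: x ahead of the robot, y to its left, z up, the work surface at z = 0. Lengths are in m, angles in rad, forces in N, time in s.
With the tool pointing down it reaches from about 0.375 to 0.9 m from the base axis. Payload 3.1 kg.
Tool frame: the origin (TCP) lies on the centre line of the jaws, within the pads' length; the fingertips stand 22 mm ahead of it and the grasp point (between the pads) lies 3 mm ahead of it; z points along the fingers, x is the direction in which the jaws open and shut, and the axes are right-handed (so a half turn about z gives the same grasp; the last joint's range is limited). The gripper opens to 87 mm and grips with 3 to 60 N. Pads are 19 mm wide; open, the fingers measure 117 mm over their backs; the gripper's body (75 mm by 190 mm) begins 51 mm behind the grasp point.
Start: joints at [0.979, 0.527, 1.433, -0, 1.181, -0.178], TCP at [0.251, 0.572, 0.224] pointing down, gripper open.
Joint ranges: [-3.08, 3.08], [-0.75, 2.2], [0.22, 2.44], [-1.43, 4.57], [0, 2.65], [-2.85, 2.85]. Speed limits (rad/s): [2.79, 2.79, 3.14, 3.14, 3.14, 3.14].

INTERFACE

Orientations are given as a unit quaternion [x, y, z, w].
In Python, from rig import robot, camera, order gives the robot as it stands.
- The arm moves only by the shell command python3 -m pendant 'ROWS' [OPENING] [FORCE]. ROWS is JSON, a list of rows, each a list of 2 entries, a list of its own where there are three numbers: the shift along the tool's x, y, z in mm, then the turn about the tool's z in degrees. A call has 1 to 8 rows; each row shifts and turns the commanded pose from where the row before left it, along the tool's axes as they then stand; what a row does not reach is not made up. A row lasts 1/8 s, in which the tool goes at most 62.5 mm and 10.7 degrees, less where a joint would pass 70% of its speed; a pose out of reach is approached as far as the arm can. A call with a gripper value outside its range is refused whole. OPENING is the finger opening in mm, from 0 to 87, set as the call begins (- or left out, the last holds). The fingers move at their own pace and stop on an object; FORCE is the grip in N (left out, the last holds). Time passes only in rows, so rows that do not move let the fingers close. It gives the time, the measured TCP pose, the force and the opening at its end, in the units of the state.
- robot.get_obs(): the state, without advancing time (a new reading comes with each control period).
- camera(name): name is "side" or "top"; returns a dict with "pixels" (420x560x3 uint8, blue, green, red), "mtx" (3x3 intrinsics, pixels), "R" (3x3) and "t" (3): a world point X has camera coordinates R X + t. Camera axes: x right, y down, z forward; pixel columns grow to the right and rows downward; lengths in m; the calibration is good to about 2 mm. A picture is of the moment at which its call begins. There is no depth.
- order.hand_in(): hands the job in, once; it reports no verdict.
The state is a dict: "time": time; "q": joint angles; "joint_velocities": joint speeds; "joint_torque": joint torques, N m; "position": TCP position; "tool_rot": TCP orientation; "ft_force": force on the tool from outside, world axes, zero at the start; "moment": the same for the moment, N m; "grip_width": finger opening in m.
Only numpy, scipy, OpenCV 4.12 (cv2) and the standard library are available. Lean on these libraries where they do the work, as an engineer would, in place of code of your own. Each camera call takes 0.05 s, during which the arm holds its last target. There are 200 camera calls.

## Working session

There is one attempt and no reset: what is moved stays moved. The work goes in short steps, Python scripts to look and compute and a shell command to move; the robot and the scene stay as the last step left them, time stands still between calls to the robot, and variables do not carry over. Pictures are saved under pics/ and viewed, about 8 in all and at most 12, crops included, and the job is handed in when it is done.

```bash
ls; mkdir -p pics
python3 - <<'E'
from rig import robot,camera
import cv2,numpy as np
print(robot.get_obs())
for n in("side","top"):
    c=camera(n); cv2.imwrite(f"pics/{n}0.png",c["pixels"]); print(n,c["mtx"].tolist(),c["R"].round(4).tolist(),c["t"].round(4).tolist())
    print("cam pos",-c["R"].T@c["t"])
E
```

```text
pics
{'time': 0.0, 'q': array([ 9.78497550e-01,  5.28440205e-01,  1.43388341e+00,  1.12275121e-05,
        1.18137238e+00, -1.78492049e-01]), 'joint_velocities': array([-5.33602259e-04, -6.81206451e-05,  2.00650894e-04, -2.43229370e-03,
       -3.18848135e-04,  1.69967280e-03]), 'joint_torque': array([ 1.67788485e-04, -4.40037239e+01, -1.76593870e+01,  6.34062756e-02,
        5.82835008e-02, -1.88352892e-04]), 'position': array([0.250873  , 0.57166336, 0.22299357]), 'tool_rot': array([ 8.37287293e-01,  5.46762181e-01, -9.70672904e-04,  4.04760955e-04]), 'ft_force': array([-0.33336011,  0.23667348, -0.35241589]), 'moment': array([-0.04046456, -0.05955744,  0.00894346]), 'grip_width': 0.08682350985084997}
side [[511.46412199412396, 0.0, 282.2892015011928], [0.0, 511.46412199412396, 211.34263888014598], [0.0, 0.0, 1.0]] [[-0.9078, -0.4191, 0.0141], [-0.3109, 0.6501, -0.6933], [0.2814, -0.6338, -0.7205]] [0.6021, 0.2721, 0.927]
cam pos [0.3704188  0.66293628 0.84807448]
top [[546.3900430878577, 0.0, 282.84696552694936], [0.0, 546.3900430878577, 213.00380365985086], [0.0, 0.0, 1.0]] [[-0.0011, -1.0, 0.004], [-0.9827, 0.0003, -0.185], [0.185, -0.0042, -0.9827]] [0.0662, 0.63, 1.121]
cam pos [0.41183859 0.07065606 1.21794326]
```

View pics/side0.png

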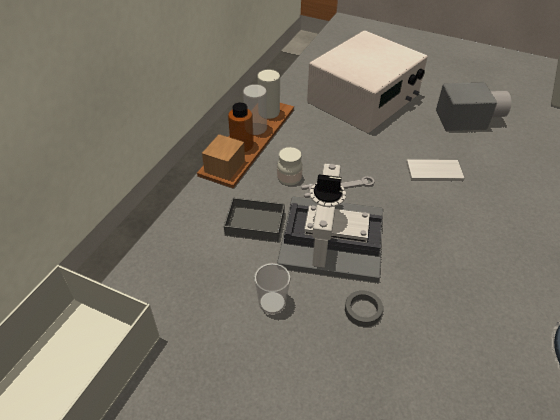

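View pics/top0.png

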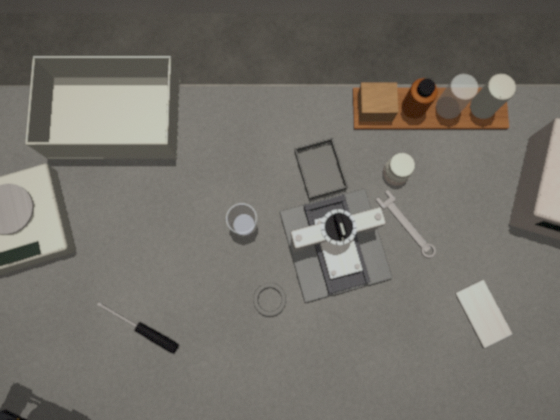

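The press is at about (338,235) in top, its +x pointing away from the robot (up and slightly left). The cell sticks out towards the robot at (340,260). Next I enlarge that region.

Run:
```python
import cv2,numpy as np
a=cv2.imread("pics/top0.png")[180:310,270:400]; b=cv2.imread("pics/side0.png")[155:285,265:395]
cv2.imwrite("pics/z0.png",np.hstack([cv2.convertScaleAbs(cv2.resize(i,(400,400),interpolation=cv2.INTER_CUBIC),alpha=1.6) for i in(a,b)]))
```

```text
(no output)
```

View pics/z0.png

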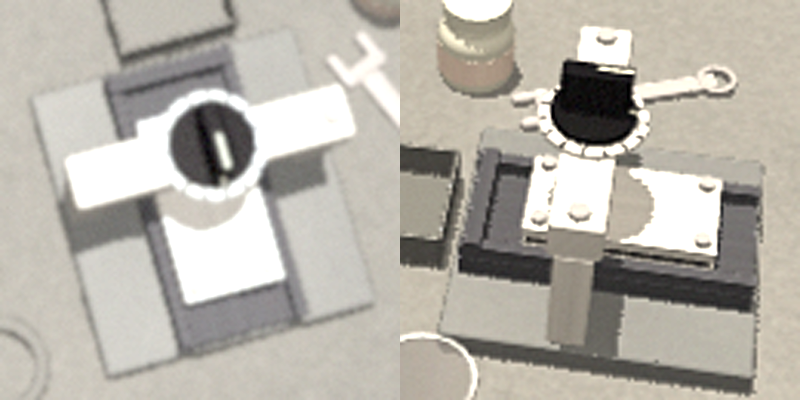

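```bash
cat > h.py <<'E'
import numpy as np,cv2
from rig import robot,camera
def ray(c,uv):
    d=c["R"].T@np.linalg.solve(c["mtx"],[uv[0],uv[1],1.]); return -c["R"].T@c["t"],d/np.linalg.norm(d)
def onz(c,uv,z):
    o,d=ray(c,uv); return o+d*(z-o[2])/d[2]
def tri(a,ua,b,ub):
    o,d=ray(a,ua);p,e=ray(b,ub)
    s=np.linalg.lstsq(np.c_[d,-e],p-o,rcond=None)[0]
    P,Q=o+d*s[0],p+e*s[1]; return (P+Q)/2,np.linalg.norm(P-Q)
def proj(c,X):
    v=c["mtx"]@(c["R"]@np.asarray(X)+c["t"]); return v[:2]/v[2]
E
python3 - <<'E'
from h import *
np.set_printoptions(precision=4,suppress=True)
T,S=camera("top"),camera("side")
k=130/400
zt=lambda x,y:np.array([270+x*k,180+y*k]); zs=lambda x,y:np.array([265+(x-400)*k,155+y*k])
B=[onz(T,zt(*p),.02) for p in((33,97),(295,32),(372,303),(110,375))]
B=np.array(B); print("base",B, np.linalg.norm(np.roll(B,-1,0)-B,axis=1))
ex=(B[0]-B[3]+B[1]-B[2])[:2]; print("yaw",np.degrees(np.arctan2(ex[1],ex[0])))
ey=(B[0]-B[1]+B[3]-B[2])[:2]; print("yaw",np.degrees(np.arctan2(-ey[0],ey[1])))
ex/=np.linalg.norm(ex); print("origin",B.mean(0)[:2]+.02*ex)
E4=np.array([onz(T,zt(*p),.135) for p in((65,160),(78,210),(345,90),(355,137))]);print("beam",E4,E4.mean(0))
d=E4[:2].mean(0)-E4[2:].mean(0);print(np.linalg.norm(d),np.degrees(np.arctan2(-d[0],d[1])))
print("skirt",onz(T,zt(211,143),.147))
print("bar side view", onz(S,zs((562+637)/2,(62+75)/2),.181))
for a,b in(((185,305),(716,257)),((283,278),(722,180))): print("cell",tri(T,zt(*a),S,zs(*b)))
for n,p,z in(("jar",(402,160),.075),("beaker",(243,213),.085),("ring",(270,300),.02),("spanner",(388,198),.005),("spanner2",(429,250),.005),("box",(321,170),.03)): print(n,onz(T,p,z))
E
```

```text
base [[ 0.6407  0.0703  0.02  ]
 [ 0.689  -0.1213  0.02  ]
 [ 0.4918 -0.1702  0.02  ]
 [ 0.4415  0.0162  0.02  ]] [0.1976 0.2032 0.1931 0.2064]
yaw 14.568769599038793
yaw 14.618378909567053
origin [ 0.5851 -0.0462]
beam [[ 0.5769  0.0495  0.135 ]
 [ 0.5442  0.0412  0.135 ]
 [ 0.6233 -0.1346  0.135 ]
 [ 0.592  -0.14    0.135 ]] [ 0.5841 -0.046   0.135 ]
0.18865673310749495 14.463108770730775
skirt [ 0.5861 -0.0445  0.147 ]
bar side view [ 0.5862 -0.0468  0.181 ]
cell (array([ 0.488 , -0.0336,  0.0623]), np.float64(0.0006092114277936559))
cell (array([ 0.5061, -0.1009,  0.0642]), np.float64(0.00040951161526681947))
jar [ 0.7439 -0.1929  0.075 ]
beaker [0.6251 0.1499 0.085 ]
ring [0.4456 0.0936 0.02  ]
spanner [ 0.6747 -0.1735  0.005 ]
spanner2 [ 0.556  -0.2607  0.005 ]
box [ 0.7337 -0.0202  0.03  ]
```

Measured: press origin is about (0.585, -0.046) at yaw 14.5°. Base sizes, beam and knob agree. The cell top is at z≈0.063, so the floor is ≈0.037, and its near end is at press x≈-90 mm (about 25 mm short). I'll move above the channel's open end with the jaw axis along press y.

```bash
python3 -m pendant '[[[-35.9,33.1,0],0],[[-35.9,33.1,0],0],[[-35.9,33.1,0],0],[[-35.9,33.1,0],0],[[-35.9,33.1,0],0],[[-35.9,33.1,0],0],[[-35.9,33.1,0],0]]' 20 20; python3 -m pendant '[[[-35.9,33.1,0],0],[[-35.9,33.1,0],0],[[-35.9,33.1,0],0],[[-35.9,33.1,0],0],[[-35.9,33.1,0],0],[[-35.9,33.1,0],0],[[-35.9,33.1,0],0]]'; python3 -m pendant '[[[0,0,0],-9.5],[[0,0,0],-9.5],[[0,0,0],-9.5],[[0,0,0],-9.7],[[0,0,0],0],[[0,0,0],0]]'
cat > st.py <<'E'
from h import *
def pose():
    o=robot.get_obs(); x,y,z,w=o["tool_rot"]; from scipy.spatial.transform import Rotation as R
    M=R.from_quat(o["tool_rot"]).as_matrix(); a=np.radians(14.5); e=np.array([[np.cos(a),np.sin(a)],[-np.sin(a),np.cos(a)]])
    d=o["position"][:2]-[.585,-.046]; f=o["ft_force"]
    print("t%.2f press xy mm"%o["time"],(e@d*1000).round(1),"z %.1f"%(o["position"][2]*1000),"toolx yaw %.2f"%np.degrees(np.arctan2(M[1,0],M[0,0])),"Fpress",(e@f[:2]).round(2),f[2].round(2),"Mz %.3f tq6 %.3f w %.4f q6 %.2f"%(o["moment"][2],o["joint_torque"][5],o["grip_width"],o["q"][5]))
if __name__=="__main__": pose()
E
python3 st.py
python3 - <<'E'
from h import *
a=camera("top")["pixels"][180:330,260:410]; b=camera("side")["pixels"][155:305,265:415]
cv2.imwrite("pics/z1.png",np.hstack([cv2.convertScaleAbs(cv2.resize(i,(400,400),interpolation=cv2.INTER_CUBIC),alpha=1.6) for i in(a,b)]))
E
```

```text
time: 1.08
position: [0.3628, 0.2476, 0.2241]
tool_rot: [0.837, 0.547, 0.0, 0.0]
ft_force: [0.9, -0.1, -0.8]
grip_width: 0.0259
time: 1.95
position: [0.4738, -0.0759, 0.224]
tool_rot: [0.837, 0.547, 0.0, 0.0]
ft_force: [0.8, 0.5, -0.1]
grip_width: 0.0196
time: 2.7
position: [0.4734, -0.0742, 0.2239]
tool_rot: [0.613, 0.79, -0.0, -0.0]
ft_force: [-0.4, 0.7, 1.0]
grip_width: 0.02
t2.70 press xy mm [-115.1    0.6] z 223.9 toolx yaw 104.35 Fpress [-0.18  0.76] 1.01 Mz 0.055 tq6 0.004 w 0.0200 q6 -2.21
```

View pics/z1.png

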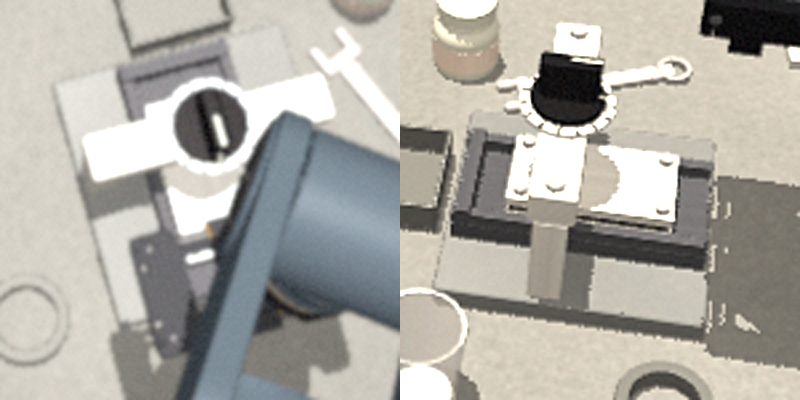

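```bash
python3 -m pendant '[[[0,0,30],0],[[0,0,40],0],[[0,0,40],0],[[0,0,24],0],[[0,0,12],0],[[0,0,8],0],[[0,0,0],0],[[0,0,0],0]]'|head -1; python3 st.py; python3 -m pendant '[[[0,2,0],0],[[0,2,0],0],[[0,2,0],0],[[0,2,0],0]]'|head -1;python3 st.py; python3 -m pendant '[[[0,1.5,0],0],[[0,1.5,0],0],[[0,1.5,0],0]]'|head -1;python3 st.py;python3 -m pendant '[[[0,1,0],0],[[0,1,0],0]]'|head -1;python3 st.py
python3 - <<'E'
from h import *
cv2.imwrite("pics/z2.png",cv2.convertScaleAbs(cv2.resize(camera("side")["pixels"][155:305,265:415],(600,600),interpolation=cv2.INTER_CUBIC),alpha=1.6))
E
```

```text
time: 3.8
t3.80 press xy mm [-114.5    0.2] z 70.7 toolx yaw 104.49 Fpress [-0.19  0.22] -0.18 Mz -0.026 tq6 0.001 w 0.0201 q6 -2.21
time: 4.3
t4.30 press xy mm [-106.9    0.5] z 70.0 toolx yaw 104.50 Fpress [-0.26 -0.23] -0.82 Mz 0.020 tq6 -0.013 w 0.0201 q6 -2.20
time: 4.68
t4.67 press xy mm [-102.5    0.6] z 69.9 toolx yaw 104.49 Fpress [0.42 0.08] -0.68 Mz 0.002 tq6 -0.010 w 0.0203 q6 -2.20
time: 4.92
t4.92 press xy mm [-100.5    0.6] z 69.9 toolx yaw 104.49 Fpress [ 0.04 -0.22] -0.54 Mz 0.011 tq6 -0.006 w 0.0205 q6 -2.19
```

View pics/z2.png

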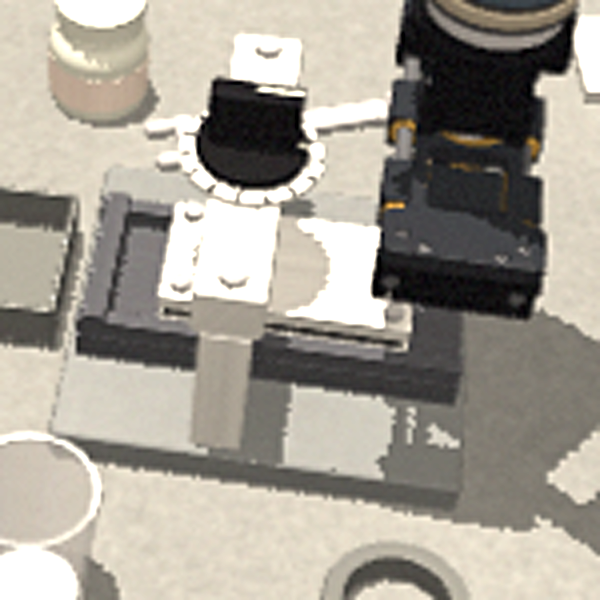

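The side view shows the fingers just behind the cell, with the gripper body clear of the knob and beam, and the gap to the fence still there at (145,270). Now I push slowly.

```bash
for i in 1 2 3; do :; done
python3 -m pendant '[[[0,1,0],0],[[0,1,0],0],[[0,1,0],0],[[0,1,0],0]]'|head -1;python3 st.py
python3 -m pendant '[[[0,1,0],0],[[0,1,0],0],[[0,1,0],0],[[0,1,0],0]]'|head -1;python3 st.py
python3 -m pendant '[[[0,1,0],0],[[0,1,0],0],[[0,1,0],0],[[0,1,0],0]]'|head -1;python3 st.py
```

```text
time: 5.48
t5.47 press xy mm [-96.5   0.5] z 70.0 toolx yaw 104.49 Fpress [-0.58  0.52] 0.31 Mz 0.019 tq6 -0.006 w 0.0199 q6 -2.19
time: 5.98
t5.97 press xy mm [-92.5   0.6] z 69.9 toolx yaw 104.49 Fpress [-0.24 -0.32] 0.14 Mz 0.009 tq6 -0.006 w 0.0205 q6 -2.19
time: 6.48
t6.47 press xy mm [-88.5   0.6] z 69.9 toolx yaw 104.49 Fpress [-0.64  0.15] 0.13 Mz 0.016 tq6 -0.006 w 0.0201 q6 -2.18
```

Run:
```python
from h import *
a=camera("top")["pixels"][180:330,260:410]; b=camera("side")["pixels"][155:305,265:415]
cv2.imwrite("pics/z3.png",np.hstack([cv2.convertScaleAbs(cv2.resize(i,(400,400),interpolation=cv2.INTER_CUBIC),alpha=1.6) for i in(a,b)]))
```

```text
(no output)
```

View pics/z3.png

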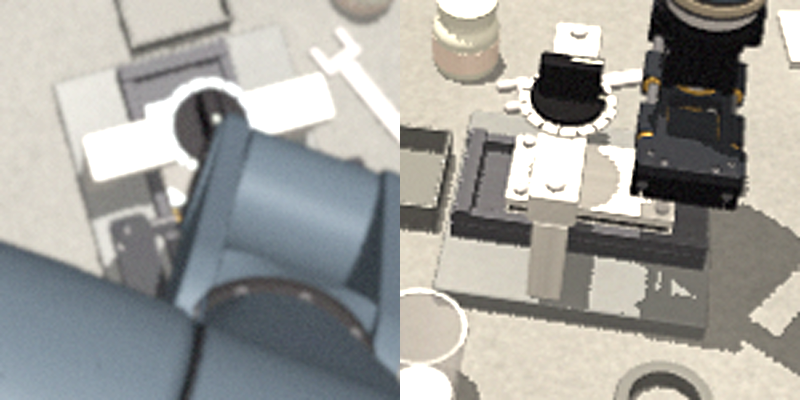

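Run:
```python
from h import *
T,S=camera("top"),camera("side")
a=np.radians(14.5);E=np.array([[np.cos(a),-np.sin(a)],[np.sin(a),np.cos(a)]])
def W(x,y,z): return np.r_[np.array([.585,-.046])+E@[x,y],z]
z1=lambda c,p:((p[0]-(260 if c is T else 265))/.375+(0 if c is T else 400),(p[1]-(180 if c is T else 155))/.375)
def pr(n,X): print(n,"top",np.round(z1(T,proj(T,X))),"side",np.round(z1(S,proj(S,X))))
for x in(-.126,-.051):
  for y in(-.095,.095): pr(("body",x,y),W(x,y,.118))
pr("tip",W(-.0885,0,.048))
for x in(-.0905,.0395):
  for y in(-.035,.035): pr(("cell",x,y),W(x,y,.063))
for y in(-.037,.037): pr(("wall open",y),W(-.12,y,.049)); pr(("wall fence",y),W(.065,y,.053))
k=.325
for n,p in(("nearR",(722,180)),("nearL",(716,257)),("farL",(525,240)),("farR",(535,155))):
  for z in (.056,.063,.068):
    d=onz(S,(265+(p[0]-400)*k,155+p[1]*k),z)[:2]-[.585,-.046]; print(n,z,(E.T@d*1000).round(1))
```

```text
('body', -0.126, -0.095) top [374. 260.] side [739.  61.]
('body', -0.126, 0.095) top [130. 325.] side [730. 240.]
('body', -0.051, -0.095) top [346. 165.] side [644.  49.]
('body', -0.051, 0.095) top [105. 227.] side [623. 225.]
tip top [228. 251.] side [672. 200.]
('cell', -0.0905, -0.035) top [274. 241.] side [680. 156.]
('cell', -0.0905, 0.035) top [189. 263.] side [674. 221.]
('cell', 0.0395, -0.035) top [229.  85.] side [519. 134.]
('cell', 0.0395, 0.035) top [145. 106.] side [506. 197.]
('wall open', -0.037) top [284. 277.] side [714. 171.]
('wall fence', -0.037) top [222.  57.] side [487. 136.]
('wall open', 0.037) top [194. 301.] side [710. 240.]
('wall fence', 0.037) top [134.  79.] side [472. 202.]
nearR 0.056 [-90.6 -41.6]
nearR 0.063 [-90.  -34.7]
nearR 0.068 [-89.6 -29.7]
nearL 0.056 [-91.   30.6]
nearL 0.063 [-90.5  36.9]
nearL 0.068 [-90.1  41.4]
farL 0.056 [36.3 40. ]
farL 0.063 [35.8 46.2]
farL 0.068 [35.3 50.6]
farR 0.056 [ 41.2 -40.7]
farR 0.063 [ 40.6 -33.8]
farR 0.068 [ 40.1 -28.9]
```

Run:
```python
import cv2,numpy as np
a=cv2.imread("pics/z1.png");b=cv2.imread("pics/z3.png")
def c(i): return cv2.resize(i[120:250,490:700],None,fx=1.9,fy=2.2)
d=cv2.absdiff(a,b)[120:250,490:600]; print(d.max(),d.mean())
d=cv2.absdiff(a,b)[205:250,600:690]; print(d.max(),d.mean())
t=cv2.imread("pics/z3.png")[150:330,60:260]
z2=cv2.imread("pics/z2.png")
cv2.imwrite("pics/z4.png",np.hstack([cv2.resize(i,(400,400)) for i in (b[130:250,560:760],t)]))
```

```text
16 4.552097902097902
106 20.65827160493827
```

View pics/z4.png

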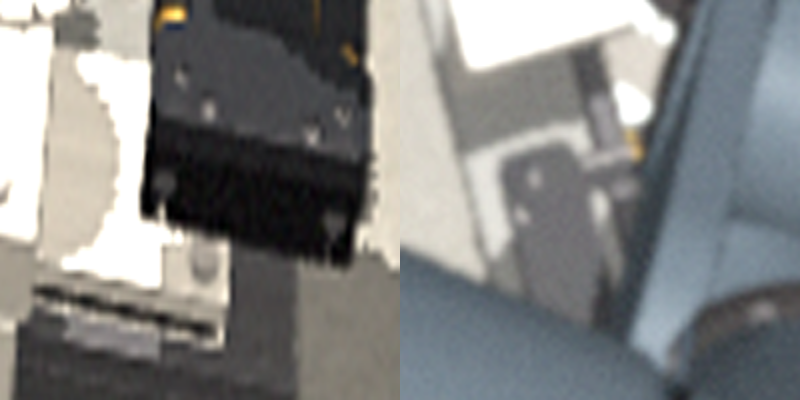

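The cell has not moved (the far end is unchanged between pictures) and no force showed, so the fingertips must be passing above it or my geometry is off. I back off, open the jaws and look at the fingertips.

```bash
python3 -m pendant '[[[0,-15,-8],0],[[0,-15,-12],0],[[0,0,-10],0],[[0,0,0],0],[[0,0,0],0],[[0,0,0],0]]' 87|head -1;python3 st.py;python3 - <<'E'
from h import *
a=camera("top")["pixels"][180:330,260:410]; b=camera("side")["pixels"][155:305,290:440]
cv2.imwrite("pics/z5.png",np.hstack([cv2.convertScaleAbs(cv2.resize(i,(400,400),interpolation=cv2.INTER_CUBIC),alpha=2.2) for i in(a,b)]))
E
```

```text
time: 7.42
t7.42 press xy mm [-118.4    0.6] z 99.7 toolx yaw 104.50 Fpress [-0.01  0.36] -0.02 Mz -0.006 tq6 -0.000 w 0.0718 q6 -2.22
```

View pics/z5.png

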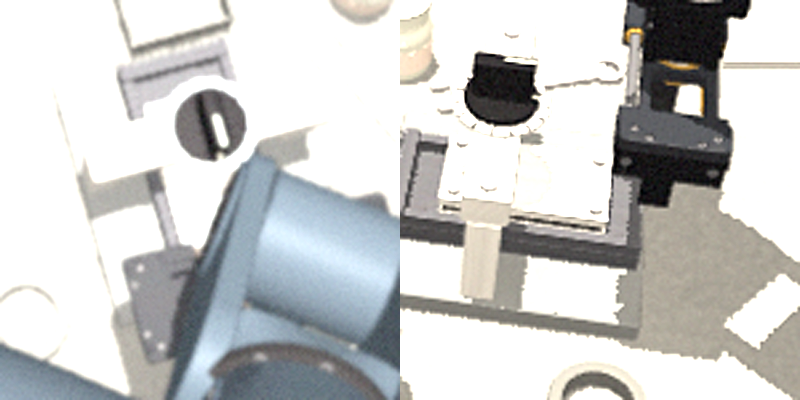

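Run:
```python
from h import *
S=camera("side")
a=np.radians(14.5);E=np.array([[np.cos(a),-np.sin(a)],[np.sin(a),np.cos(a)]])
def W(x,y,z): return np.r_[np.array([.585,-.046])+E@[x,y],z]
z1=lambda p:((p[0]-290)/.375+400,(p[1]-155)/.375)
for x in(-.128,-.109):
  for y in (.036,.051): print("tip",x,y,np.round(z1(proj(S,W(x,y,.0777)))),np.round(z1(proj(S,W(x,y,.09)))))
for x in(-.156,-.081): print("body",x,np.round(z1(proj(S,W(x,.095,.1477)))))
for p in((640,195),(670,205)):
  for z in(.0777,.09,.1): print(p,z,(1000*E.T@(onz(S,(290+(p[0]-400)*.375,155+p[1]*.375),z)[:2]-[.585,-.046])).round(1))
p=robot.get_obs();print(p["q"],p["grip_width"])
```

```text
tip -0.128 0.036 [660. 216.] [663. 205.]
tip -0.128 0.051 [659. 231.] [662. 220.]
tip -0.109 0.036 [635. 213.] [637. 202.]
tip -0.109 0.051 [634. 227.] [636. 217.]
body -0.156 [715. 219.]
body -0.081 [605. 203.]
(640, 195) 0.0777 [-112.2   17.2]
(640, 195) 0.09 [-110.9   28.7]
(640, 195) 0.1 [-109.8   38.1]
(670, 205) 0.0777 [-135.1   23.1]
(670, 205) 0.09 [-133.4   34.6]
(670, 205) 0.1 [-132.    43.9]
[-3.93621198e-01  5.39742726e-01  1.91308635e+00  2.85119102e-05
  6.89363526e-01 -2.21757505e+00] 0.08272209366992976
```

Run:
```python
from h import *
b=camera("side")["pixels"][190:250,355:435]
cv2.imwrite("pics/z6.png",cv2.convertScaleAbs(cv2.resize(b,(800,600),interpolation=cv2.INTER_NEAREST),alpha=2.5))
```

```text
(no output)
```

View pics/z6.png

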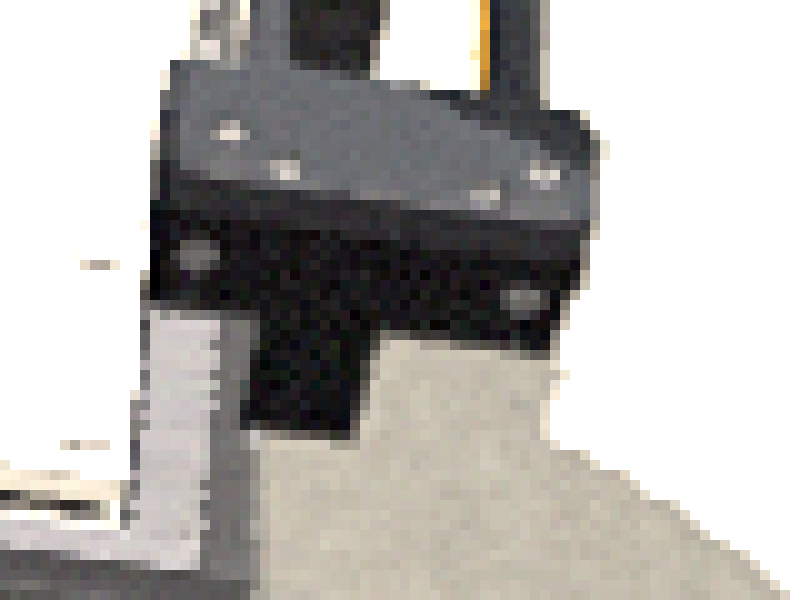

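Run:
```python
from h import *
T,S=camera("top"),camera("side")
a=np.radians(14.5);E=np.array([[np.cos(a),-np.sin(a)],[np.sin(a),np.cos(a)]])
for t,s in(((306.9,278.2),(370.5,207)),((316.2,314.2),(414,212.5))):
  X,e=tri(T,t,S,s);print("body top",(1000*E.T@(X[:2]-[.585,-.046])).round(1),X[2],e)
for s in((379.3,233),(390.5,233.7)):
  for y in (.0565,.0415):
    o,d=ray(S,s);n=np.r_[E@[0,1],0];X=o+d*(((np.r_[.585,-.046,0]+n*y-o)@n)/(d@n));print("tip",y,(1000*E.T@(X[:2]-[.585,-.046])).round(1),X[2])
import st;st.pose()
```

```text
body top [-82.1  92. ] 0.20724709883231818 0.005204093688260712
body top [-153.1   93.3] 0.21040409787067688 0.002659605727532634
tip 0.0565 [-108.5   56.5] 0.1056136225662282
tip 0.0415 [-110.2   41.5] 0.08932162578738911
tip 0.0565 [-129.6   56.5] 0.10813981755812985
tip 0.0415 [-131.8   41.5] 0.09190325368226071
t7.72 press xy mm [-118.6    0.6] z 99.7 toolx yaw 104.50 Fpress [-0.06 -0.08] -0.24 Mz -0.009 tq6 -0.000 w 0.0859 q6 -2.22
```

Top and side agree on the tool's x and y. The fingertips, though, sit some 16–28 mm higher than the stated tool geometry implies, which is why they passed over the cell. I go lower: at TCP z 46 mm the tips should be 40–52 mm above the table, whichever end of that range is right.

```bash
python3 -m pendant '[[[0,0,10],0],[[0,0,10],0],[[0,0,10],0],[[0,0,8],0],[[0,0,6],0]]' 20|head -1;python3 st.py;python3 -m pendant '[[[0,0,3],0],[[0,0,2],0],[[0,0,2],0],[[0,0,1],0],[[0,0,1],0]]'|head -1;python3 st.py; python3 -m pendant '[[[0,2,0],0],[[0,2,0],0],[[0,2,0],0],[[0,1,0],0],[[0,1,0],0]]'|head -1;python3 st.py; python3 -m pendant '[[[0,1,0],0],[[0,1,0],0],[[0,1,0],0],[[0,1,0],0],[[0,1,0],0],[[0,1,0],0]]'|head -1;python3 st.py;  python3 -m pendant '[[[0,1,0],0],[[0,1,0],0],[[0,1,0],0],[[0,1,0],0]]'|head -1;python3 st.py
```

```text
time: 8.35
t8.35 press xy mm [-118.7    0.7] z 55.2 toolx yaw 104.49 Fpress [-0.28 -0.36] 0.44 Mz -0.003 tq6 0.000 w 0.0450 q6 -2.22
time: 8.98
t8.97 press xy mm [-118.5    0.5] z 47.0 toolx yaw 104.49 Fpress [-1.05 -0.53] -1.13 Mz -0.017 tq6 0.000 w 0.0203 q6 -2.22
time: 9.6
t9.60 press xy mm [-110.5    0.6] z 46.9 toolx yaw 104.50 Fpress [-0.52 -0.11] -0.27 Mz 0.069 tq6 -0.007 w 0.0200 q6 -2.21
time: 10.35
t10.35 press xy mm [-104.5    0.6] z 47.0 toolx yaw 104.49 Fpress [ 0.21 -0.2 ] -0.02 Mz 0.038 tq6 -0.007 w 0.0200 q6 -2.20
time: 10.85
t10.85 press xy mm [-100.5    0.6] z 47.0 toolx yaw 104.50 Fpress [-1.03 -1.49] 0.92 Mz 0.029 tq6 0.009 w 0.0200 q6 -2.19
```

```bash
python3 -m pendant '[[[0,1,0],0],[[0,1,0],0]]'|head -1;python3 st.py;python3 -m pendant '[[[0,1,0],0],[[0,1,0],0]]'|head -1;python3 st.py;python3 -m pendant '[[[0,1,0],0],[[0,1,0],0],[[0,1,0],0],[[0,1,0],0]]'|head -1;python3 st.py
```

```text
time: 11.1
t11.10 press xy mm [-99.9   1.1] z 46.9 toolx yaw 104.51 Fpress [-4.49  0.25] 3.1 Mz -0.042 tq6 -0.036 w 0.0200 q6 -2.19
time: 11.35
t11.35 press xy mm [-97.3   1.1] z 46.9 toolx yaw 104.49 Fpress [-5.05  1.05] 2.76 Mz -0.010 tq6 0.006 w 0.0199 q6 -2.19
time: 11.85
t11.85 press xy mm [-92.3   0.6] z 46.9 toolx yaw 104.49 Fpress [-3.02 -0.09] 0.22 Mz 0.023 tq6 0.018 w 0.0200 q6 -2.19
```

Contact came at tool x -100, as predicted, and the cell slides at 3–5 N.

```bash
python3 -m pendant '[[[0,1,0],0],[[0,1,0],0],[[0,1,0],0],[[0,1,0],0]]'|head -1;python3 st.py;python3 -m pendant '[[[0,1,0],0],[[0,1,0],0],[[0,1,0],0],[[0,1,0],0]]'|head -1;python3 st.py;python3 -m pendant '[[[0,1,0],0],[[0,1,0],0],[[0,1,0],0]]'|head -1;python3 st.py
```

```text
time: 12.35
t12.35 press xy mm [-88.3   0.4] z 46.9 toolx yaw 104.48 Fpress [-3.45 -0.2 ] -1.83 Mz -0.046 tq6 -0.007 w 0.0203 q6 -2.18
time: 12.85
t12.85 press xy mm [-84.4   0.5] z 46.9 toolx yaw 104.49 Fpress [-2.19 -0.16] -1.14 Mz -0.032 tq6 -0.012 w 0.0202 q6 -2.18
time: 13.22
t13.22 press xy mm [-81.5   0.5] z 47.0 toolx yaw 104.49 Fpress [-2.63 -0.95] -2.03 Mz 0.036 tq6 -0.010 w 0.0200 q6 -2.17
```

```bash
python3 -m pendant '[[[0,0.7,0],0],[[0,0.7,0],0],[[0,0.7,0],0]]'|head -1;python3 st.py;python3 -m pendant '[[[0,0.6,0],0],[[0,0.6,0],0],[[0,0.6,0],0]]'|head -1;python3 st.py;python3 -m pendant '[[[0,0.5,0],0],[[0,0.5,0],0]]'|head -1;python3 st.py;python3 -m pendant '[[[0,0.5,0],0]]'|head -1;python3 st.py
```

```text
time: 13.6
t13.60 press xy mm [-79.5   0.6] z 46.9 toolx yaw 104.49 Fpress [-3.13  0.28] -2.22 Mz 0.032 tq6 -0.006 w 0.0205 q6 -2.17
time: 13.98
t13.97 press xy mm [-77.6   0.6] z 46.9 toolx yaw 104.49 Fpress [-1.97 -0.27] -0.33 Mz 0.047 tq6 -0.005 w 0.0201 q6 -2.17
time: 14.22
t14.22 press xy mm [-76.6   0.6] z 46.9 toolx yaw 104.49 Fpress [-1.34 -0.18] -2.52 Mz 0.011 tq6 -0.005 w 0.0203 q6 -2.17
time: 14.35
t14.35 press xy mm [-76.1   0.6] z 47.0 toolx yaw 104.49 Fpress [-1.6   0.76] -0.95 Mz -0.004 tq6 -0.004 w 0.0200 q6 -2.17
```

```bash
python3 -m pendant '[[[0,0.5,0],0]]'|head -1;python3 st.py;python3 -m pendant '[[[0,0.5,0],0]]'|head -1;python3 st.py;python3 -m pendant '[[[0,0.5,0],0]]'|head -1;python3 st.py;python3 -m pendant '[[[0,0.4,0],0]]'|head -1;python3 st.py
```

```text
time: 14.48
t14.47 press xy mm [-75.6   0.5] z 46.9 toolx yaw 104.49 Fpress [-1.84 -0.33] -1.88 Mz 0.004 tq6 -0.004 w 0.0201 q6 -2.17
time: 14.6
t14.60 press xy mm [-75.1   0.6] z 46.9 toolx yaw 104.49 Fpress [-2.32  0.38] -2.34 Mz 0.043 tq6 -0.004 w 0.0202 q6 -2.17
time: 14.72
t14.72 press xy mm [-74.6   0.6] z 47.0 toolx yaw 104.49 Fpress [-2.8   0.06] -1.45 Mz 0.004 tq6 -0.005 w 0.0200 q6 -2.16
time: 14.85
t14.85 press xy mm [-74.3   0.6] z 46.9 toolx yaw 104.50 Fpress [-3.01 -0.84] -1.59 Mz -0.019 tq6 -0.007 w 0.0197 q6 -2.16
```

```bash
cat > g.py <<'E'
import st,sys,numpy as np
st.pose(); f=st.robot.get_obs()["ft_force"]; sys.exit(int(np.hypot(f[0],f[1])>8))
E
python3 -m pendant '[[[0,0.4,0],0]]'>o&&python3 g.py&&python3 -m pendant '[[[0,0.4,0],0]]'>o&&python3 g.py&&python3 -m pendant '[[[0,0.4,0],0]]'>o&&python3 g.py&&python3 -m pendant '[[[0,0.4,0],0]]'>o&&python3 g.py&&python3 -m pendant '[[[0,0.4,0],0]]'>o&&python3 g.py&&python3 -m pendant '[[[0,0.4,0],0]]'>o&&python3 g.py&&python3 -m pendant '[[[0,0.4,0],0]]'>o&&python3 g.py&&python3 -m pendant '[[[0,0.4,0],0]]'>o&&python3 g.py
```

```text
t14.97 press xy mm [-74.2   0.6] z 46.9 toolx yaw 104.51 Fpress [-5.21 -1.1 ] -0.35 Mz -0.033 tq6 -0.021 w 0.0199 q6 -2.16
t15.10 press xy mm [-74.2   0.6] z 46.9 toolx yaw 104.51 Fpress [-4.79 -1.57] 0.43 Mz -0.006 tq6 -0.032 w 0.0203 q6 -2.16
t15.22 press xy mm [-74.2   0.6] z 46.9 toolx yaw 104.52 Fpress [-5.93 -1.8 ] 0.04 Mz -0.041 tq6 -0.042 w 0.0199 q6 -2.16
t15.35 press xy mm [-74.2   0.6] z 47.0 toolx yaw 104.53 Fpress [-6.68 -1.75] 2.46 Mz -0.062 tq6 -0.051 w 0.0200 q6 -2.16
t15.47 press xy mm [-74.2   0.7] z 47.0 toolx yaw 104.54 Fpress [-7.97 -3.39] 2.09 Mz -0.071 tq6 -0.061 w 0.0201 q6 -2.16
```

```bash
python3 -m pendant '[[[0,0.7,0],0],[[0,0.7,0],0],[[0,0.6,0],0],[[0,0,0],0]]'>o;python3 st.py; python3 -m pendant '[[[0,-6,0],0],[[0,-14,0],0],[[0,-15,0],0],[[0,-5,-10],0],[[0,0,-40],0],[[0,0,-60],0],[[0,0,-50],0],[[0,0,-10],0]]' 60|head -1;python3 st.py
python3 - <<'E'
from h import *
b=camera("side")["pixels"][185:265,300:400]
cv2.imwrite("pics/z7.png",cv2.convertScaleAbs(cv2.resize(b,(800,640)[:1]+(600,),interpolation=cv2.INTER_CUBIC),alpha=1.1))
E
```

```text
t15.97 press xy mm [-74.1   0.7] z 47.0 toolx yaw 104.58 Fpress [-11.46  -5.96] 4.36 Mz -0.115 tq6 -0.100 w 0.0197 q6 -2.16
time: 16.98
t16.98 press xy mm [-108.3   -0.7] z 221.1 toolx yaw 104.50 Fpress [ 0.   -0.25] -0.31 Mz -0.048 tq6 0.001 w 0.0600 q6 -2.21
```

View pics/z7.png

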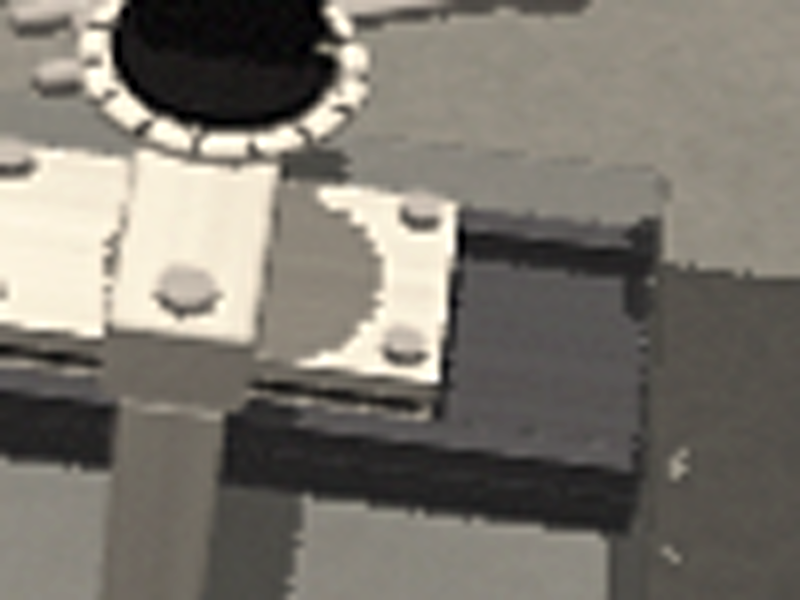

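The side view shows the cell's near end at (438–457, 203–380), with the channel floor now exposed behind it. I check that against the geometry.

Run:
```python
from h import *
S=camera("side");a=np.radians(14.5);E=np.array([[np.cos(a),-np.sin(a)],[np.sin(a),np.cos(a)]])
for n,p,z in(("L",(438,380),.063),("R",(457,203),.063),("wall end outer+y",(636,468),.049),("wall end -y",(660,220),.049)):
  print(n,(1000*E.T@(onz(S,(300+p[0]/8,185+p[1]/7.5),z)[:2]-[.585,-.046])).round(1))
```

```text
L [-63.9  34.2]
R [-63.4 -33.8]
wall end outer+y [-116.8   43.8]
wall end -y [-118.6  -51.3]
```

Cell home is confirmed: the same view puts the channel's open end at -117.5 instead of -120, so after that correction the cell's near end is about -65 to -66. Now above the knob, then down around the bar.

```bash
python3 -m pendant '[[[0.5,27,0],0],[[0.4,40,0],0],[[0,30,0],0],[[0,11.3,0],0],[[0,0,0],0]]' 60 45|head -1;python3 st.py; python3 -m pendant '[[[0,0,20],0],[[0,0,20],0],[[0,0,10],0],[[0,0,6],0],[[0,0,5],0],[[0,0,0],0]]'|head -1;python3 st.py;python3 - <<'E'
from h import *
b=camera("side")["pixels"][130:250,270:430]
cv2.imwrite("pics/z8.png",cv2.convertScaleAbs(cv2.resize(b,(800,600),interpolation=cv2.INTER_CUBIC),alpha=2))
E
```

```text
time: 17.7
t17.70 press xy mm [-2.9  1.9] z 215.2 toolx yaw 104.52 Fpress [-0.01  0.54] 0.42 Mz 0.023 tq6 0.015 w 0.0599 q6 -2.09
time: 18.45
t18.45 press xy mm [-2.   1.4] z 156.0 toolx yaw 104.49 Fpress [0.51 0.33] -1.36 Mz -0.034 tq6 -0.000 w 0.0600 q6 -2.09
```

View pics/z8.png

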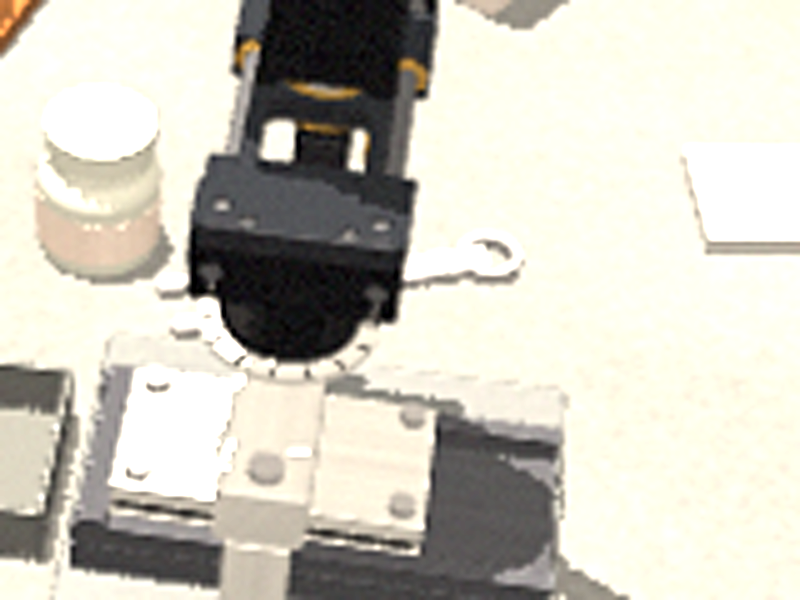

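```bash
python3 -m pendant '[[[-1,2,1],0],[[0,0,2],0],[[0,0,1],0],[[0,0,0],0]]'|head -1;python3 st.py; python3 -m pendant '[[[0,0,0],0],[[0,0,0],0],[[0,0,0],0],[[0,0,0],0],[[0,0,0],0],[[0,0,0],0]]' 5 45|head -1;python3 st.py;python3 -m pendant '[[[0,0,0],0],[[0,0,0],0]]'|head -1;python3 st.py
```

```text
time: 19.0
t19.00 press xy mm [-0.1  0.5] z 151.8 toolx yaw 104.49 Fpress [1.39 0.69] -0.53 Mz 0.036 tq6 -0.000 w 0.0595 q6 -2.09
time: 19.75
t19.75 press xy mm [0.1 0.1] z 152.0 toolx yaw 104.50 Fpress [ 0.4  -1.12] -0.42 Mz 0.057 tq6 -0.005 w 0.0133 q6 -2.09
time: 20.0
t20.00 press xy mm [0.  0.1] z 152.0 toolx yaw 104.49 Fpress [-0.48 -1.41] -0.55 Mz 0.069 tq6 0.005 w 0.0136 q6 -2.09
```

The bar is gripped (13.6 mm, expected 14). I turn click by click at 3° per row, reading torque each time.

```bash
cat > m.py <<'E'
from h import *
from scipy.spatial.transform import Rotation as R
o=robot.get_obs(); M=R.from_quat(o["tool_rot"]).as_matrix(); y=(104.49-np.degrees(np.arctan2(M[1,0],M[0,0])))%360
y=y-360 if y>350 else y
print("t%.2f turn %.2f = %.2f clicks tq6 %.3f Mz %.3f F"%(o["time"],y,y/24,o["joint_torque"][5],o["moment"][2]),o["ft_force"].round(1),"w %.4f"%o["grip_width"])
E
p="python3 m.py"
python3 -m pendant '[[[0,0,0],3]]'>o;$p;python3 -m pendant '[[[0,0,0],3]]'>o;$p;python3 -m pendant '[[[0,0,0],3]]'>o;$p;python3 -m pendant '[[[0,0,0],3]]'>o;$p;python3 -m pendant '[[[0,0,0],3]]'>o;$p;python3 -m pendant '[[[0,0,0],3]]'>o;$p;python3 -m pendant '[[[0,0,0],3]]'>o;$p;python3 -m pendant '[[[0,0,0],3]]'>o;$p;python3 -m pendant '[[[0,0,0],0],[[0,0,0],0]]'>o;$p
```

```text
t20.12 turn 3.05 = 0.13 clicks tq6 -0.190 Mz 0.213 F [ 0.5 -1.  -0.2] w 0.0135
t20.25 turn 6.05 = 0.25 clicks tq6 -0.093 Mz 0.175 F [ 0.6 -1.2 -0.2] w 0.0136
t20.38 turn 9.06 = 0.38 clicks tq6 -0.140 Mz 0.127 F [-0.3 -1.  -0.6] w 0.0136
t20.50 turn 12.09 = 0.50 clicks tq6 -0.250 Mz -0.015 F [ 0.4 -0.5 -0.1] w 0.0138
t20.62 turn 15.12 = 0.63 clicks tq6 -0.350 Mz -0.088 F [ 0.2 -0.2  0.2] w 0.0136
t20.75 turn 18.13 = 0.76 clicks tq6 -0.374 Mz -0.129 F [ 0.1 -1.1 -0.9] w 0.0135
t20.88 turn 21.13 = 0.88 clicks tq6 -0.316 Mz -0.027 F [ 1.4  0.  -0.8] w 0.0134
t21.00 turn 24.11 = 1.00 clicks tq6 -0.215 Mz 0.088 F [ 0.   0.4 -0.5] w 0.0136
t21.25 turn 23.98 = 1.00 clicks tq6 -0.036 Mz 0.015 F [0.9 1.4 0.6] w 0.0141
```

```bash
p="python3 m.py"
python3 -m pendant '[[[0,0,0],3]]'>o;$p;python3 -m pendant '[[[0,0,0],3]]'>o;$p;python3 -m pendant '[[[0,0,0],3]]'>o;$p;python3 -m pendant '[[[0,0,0],3]]'>o;$p;python3 -m pendant '[[[0,0,0],3]]'>o;$p;python3 -m pendant '[[[0,0,0],3]]'>o;$p;python3 -m pendant '[[[0,0,0],3]]'>o;$p;python3 -m pendant '[[[0,0,0],3]]'>o;$p;python3 -m pendant '[[[0,0,0],0],[[0,0,0],0]]'>o;$p
```

```text
t21.38 turn 27.03 = 1.13 clicks tq6 -0.186 Mz 0.183 F [-0.1  2.4  0.6] w 0.0136
t21.50 turn 30.03 = 1.25 clicks tq6 -0.085 Mz 0.195 F [-0.5  2.4 -0.2] w 0.0135
t21.62 turn 33.03 = 1.38 clicks tq6 -0.131 Mz 0.191 F [1.7 2.2 0.9] w 0.0133
t21.75 turn 36.06 = 1.50 clicks tq6 -0.241 Mz 0.068 F [ 0.8  2.8 -0.6] w 0.0134
t21.88 turn 39.09 = 1.63 clicks tq6 -0.341 Mz -0.091 F [1.  2.7 0.3] w 0.0138
t22.00 turn 42.11 = 1.75 clicks tq6 -0.367 Mz -0.097 F [ 1.4  3.7 -0.3] w 0.0136
t22.12 turn 45.10 = 1.88 clicks tq6 -0.310 Mz -0.033 F [1.1 2.7 0. ] w 0.0135
t22.25 turn 48.08 = 2.00 clicks tq6 -0.209 Mz 0.096 F [ 1.7  3.4 -0.6] w 0.0140
t22.50 turn 47.96 = 2.00 clicks tq6 -0.030 Mz -0.080 F [ 1.2  5.1 -0.1] w 0.0138
```

```bash
p="python3 m.py"
python3 -m pendant '[[[0,0,0],3]]'>o;$p;python3 -m pendant '[[[0,0,0],3]]'>o;$p;python3 -m pendant '[[[0,0,0],3]]'>o;$p;python3 -m pendant '[[[0,0,0],3]]'>o;$p;python3 -m pendant '[[[0,0,0],3]]'>o;$p;python3 -m pendant '[[[0,0,0],3]]'>o;$p;python3 -m pendant '[[[0,0,0],3]]'>o;$p;python3 -m pendant '[[[0,0,0],3]]'>o;$p;python3 -m pendant '[[[0,0,0],0],[[0,0,0],0]]'>o;$p
```

```text
t22.62 turn 51.01 = 2.13 clicks tq6 -0.178 Mz 0.199 F [2.8 6.1 0.7] w 0.0140
t22.75 turn 54.01 = 2.25 clicks tq6 -0.077 Mz 0.189 F [ 3.1  5.8 -0. ] w 0.0140
t22.88 turn 57.01 = 2.38 clicks tq6 -0.122 Mz 0.156 F [ 3.   6.  -0.1] w 0.0137
t23.00 turn 60.04 = 2.50 clicks tq6 -0.232 Mz 0.031 F [ 2.9  6.  -0.5] w 0.0134
t23.12 turn 63.07 = 2.63 clicks tq6 -0.333 Mz -0.038 F [ 3.2  5.8 -0.6] w 0.0135
t23.25 turn 66.09 = 2.75 clicks tq6 -0.306 Mz -0.010 F [ 2.9  6.5 -0.9] w 0.0137
t23.38 turn 69.06 = 2.88 clicks tq6 -0.214 Mz 0.111 F [ 4.1  7.3 -0.9] w 0.0135
t23.50 turn 72.04 = 3.00 clicks tq6 -0.116 Mz 0.143 F [ 3.4  6.3 -1.1] w 0.0136
t23.75 turn 71.95 = 3.00 clicks tq6 0.060 Mz 0.048 F [ 3.3  6.3 -1.2] w 0.0136
```

There is a clear torque step of +0.10 N·m at about 2.7 clicks, so first touch falls in click 3 and the target is click 6 (144°).

```bash
p="python3 m.py"
python3 -m pendant '[[[0,0,0],3],[[0,0,0],3]]'>o;$p;python3 -m pendant '[[[0,0,0],3],[[0,0,0],3]]'>o;$p;python3 -m pendant '[[[0,0,0],3],[[0,0,0],3]]'>o;$p;python3 -m pendant '[[[0,0,0],3],[[0,0,0],3]]'>o;$p;python3 -m pendant '[[[0,0,0],0],[[0,0,0],0]]'>o;$p
python3 -m pendant '[[[0,0,0],3],[[0,0,0],3]]'>o;$p;python3 -m pendant '[[[0,0,0],3],[[0,0,0],3]]'>o;$p;python3 -m pendant '[[[0,0,0],3],[[0,0,0],3]]'>o;$p;python3 -m pendant '[[[0,0,0],3],[[0,0,0],3]]'>o;$p;python3 -m pendant '[[[0,0,0],0],[[0,0,0],0]]'>o;$p
```

```text
t24.00 turn 78.00 = 3.25 clicks tq6 0.024 Mz 0.242 F [ 4.1  7.  -1. ] w 0.0141
t24.25 turn 84.03 = 3.50 clicks tq6 -0.122 Mz 0.133 F [ 3.3  7.5 -1. ] w 0.0139
t24.50 turn 90.07 = 3.75 clicks tq6 -0.253 Mz 0.021 F [ 4.6  8.4 -1.6] w 0.0134
t24.75 turn 96.05 = 4.00 clicks tq6 -0.099 Mz 0.159 F [ 5.6  7.6 -2.6] w 0.0138
t25.00 turn 95.97 = 4.00 clicks tq6 0.078 Mz 0.080 F [ 5.5  7.6 -1.4] w 0.0137
t25.25 turn 102.01 = 4.25 clicks tq6 0.041 Mz 0.288 F [ 4.1  8.1 -2. ] w 0.0137
t25.50 turn 108.03 = 4.50 clicks tq6 -0.105 Mz 0.136 F [ 5.6  7.6 -3.3] w 0.0136
t25.75 turn 114.08 = 4.75 clicks tq6 -0.237 Mz 0.047 F [ 6.3  7.1 -4. ] w 0.0136
t26.00 turn 120.06 = 5.00 clicks tq6 -0.085 Mz 0.192 F [ 7.5  8.8 -3.6] w 0.0134
t26.25 turn 119.97 = 5.00 clicks tq6 0.092 Mz 0.101 F [ 6.4  8.4 -2.9] w 0.0135
```

```bash
p="python3 m.py"
python3 -m pendant '[[[0,0,0],3],[[0,0,0],3]]'>o;$p;python3 -m pendant '[[[0,0,0],3],[[0,0,0],3]]'>o;$p;python3 -m pendant '[[[0,0,0],3],[[0,0,0],3]]'>o;$p;python3 -m pendant '[[[0,0,0],3],[[0,0,0],3]]'>o;$p;python3 -m pendant '[[[0,0,0],0],[[0,0,0],0]]'>o;$p;python3 -m pendant '[[[0,0,0],-1],[[0,0,0],-1],[[0,0,0],0],[[0,0,0],0]]'>o;$p
```

```text
t26.50 turn 126.01 = 5.25 clicks tq6 0.055 Mz 0.328 F [ 7.2  8.1 -4. ] w 0.0135
t26.75 turn 132.03 = 5.50 clicks tq6 -0.091 Mz 0.173 F [ 7.1  8.6 -4.5] w 0.0135
t27.00 turn 138.07 = 5.75 clicks tq6 -0.224 Mz 0.031 F [ 8.3  7.2 -4.6] w 0.0140
t27.25 turn 144.05 = 6.00 clicks tq6 -0.073 Mz 0.198 F [ 8.2  7.5 -4.1] w 0.0140
t27.50 turn 143.97 = 6.00 clicks tq6 0.104 Mz 0.168 F [ 8.2  7.9 -5.4] w 0.0133
t28.00 turn 141.97 = 5.92 clicks tq6 0.110 Mz 0.138 F [ 7.2  7.7 -4. ] w 0.0138
```

```bash
p="python3 m.py"
python3 -m pendant '[[[0,-1.5,0],0],[[0,-1.5,0],0],[[0,0,0],0]]'>o;$p;python3 -m pendant '[[[0,0,0],0],[[0,0,0],0]]' 16 5 >o;$p;python3 -m pendant '[[[0,0,0],0],[[0,0,0],0],[[0,0,0],0],[[0,0,0],0]]' 40 >o;$p;python3 -m pendant '[[[0,0,-5],0],[[0,0,-15],0],[[0,0,-30],0],[[0,0,-30],0],[[0,0,-30],0],[[0,0,0],0]]' 60>o;$p
python3 -m pendant '[[[0,50,0],0],[[0,50,0],0],[[0,50,0],0],[[0,0,0],0]]'>o;python3 st.py
python3 - <<'E'
from h import *
a=camera("top")["pixels"][180:300,270:390]; b=camera("side")["pixels"][130:270,280:420]
cv2.imwrite("pics/z9.png",np.hstack([cv2.convertScaleAbs(cv2.resize(i,(400,400),interpolation=cv2.INTER_CUBIC),alpha=1.3) for i in(a,b)]))
E
```

```text
t28.38 turn 141.96 = 5.91 clicks tq6 0.096 Mz 0.117 F [ 6.   0.6 -4.1] w 0.0136
t28.62 turn 142.00 = 5.92 clicks tq6 0.039 Mz 0.017 F [ 3.6 -0.9 -1.9] w 0.0158
t29.12 turn 141.99 = 5.92 clicks tq6 -0.000 Mz -0.034 F [-0.8 -0.2  0.2] w 0.0391
time: 29.88
position: [0.5887, -0.0436, 0.2658]
tool_rot: [0.947, -0.321, 0.004, -0.0]
ft_force: [0.3, -0.0, 0.2]
grip_width: 0.0401
t29.88 turn 141.99 = 5.92 clicks tq6 -0.001 Mz 0.033 F [ 0.3 -0.   0.2] w 0.0401
t30.38 press xy mm [-118.5  -91.2] z 261.3 toolx yaw -37.78 Fpress [ 0.08 -0.49] 0.33 Mz 0.012 tq6 -0.130 w 0.0399 q6 0.12
```

View pics/z9.png

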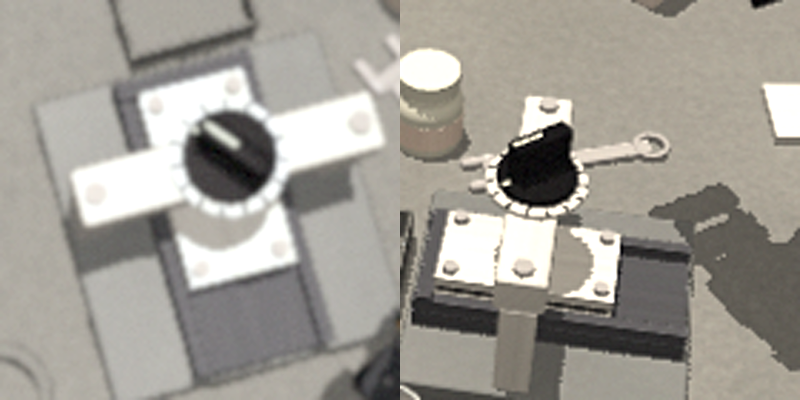

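Top view: the cell lies up against the fence, and the knob's white line runs from (205,128) to (240,148). I measure its angle to confirm the click count.

Run:
```python
from h import *
T=camera("top")
def ang(im):
    # white line inside dark knob disc: bright pixels within 9 px of knob top centre
    c=proj(T,[.5855,-.0458,.181]); g=cv2.cvtColor(im,cv2.COLOR_BGR2GRAY)
    Y,X=np.mgrid[:420,:560]; m=(np.hypot(X-c[0],Y-c[1])<11)
    w=np.where(m,np.clip(g.astype(float)-75,0,None),0); p=np.argwhere(w>0)[:,::-1]; ww=w[w>0]
    W=np.array([onz(T,q,.181)[:2] for q in p]); mu=(W*ww[:,None]).sum(0)/ww.sum(); C=np.cov(W.T,aweights=ww); v=np.linalg.eigh(C)[1][:,1]
    d=mu-[.5855,-.0458]; v*=np.sign(v@d); return len(p),mu.round(4),np.degrees(np.arctan2(v[1],v[0])),np.degrees(np.arctan2(d[1],d[0]))
for n,i in(("start",cv2.imread("pics/top0.png")),("now",T["pixels"])): print(n,ang(i))
o=robot.get_obs();print(o["time"])
```

```text
start (65, array([ 0.5809, -0.0502]), np.float64(160.79043835273646), np.float64(-136.3670200572853))
now (64, array([ 0.5939, -0.0421]), np.float64(92.23203254420467), np.float64(24.010894760790894))
30.525
```

Run:
```python
from h import *
T=camera("top")
for n,im in(("start",cv2.imread("pics/top0.png")),("now",T["pixels"])):
    c=proj(T,[.5855,-.0458,.181]); x,y=int(c[0]),int(c[1]); g=cv2.resize(cv2.cvtColor(im,cv2.COLOR_BGR2GRAY)[y-16:y+17,x-16:x+17],None,fx=8,fy=8,interpolation=cv2.INTER_CUBIC)
    for th in(90,110,130):
        N,L,s,ce=cv2.connectedComponentsWithStats((g>th).astype(np.uint8))
        for i in range(1,N):
            if 100<s[i,4]<4000 and np.hypot(*(ce[i]-132))<70 and s[i,0]>0:
                q=np.argwhere(L==i)[:,::-1]/8.+[x-16,y-16]; W=np.array([onz(T,k,.181)[:2] for k in q]); ev,V=np.linalg.eigh(np.cov(W.T)); v=V[:,1]
                print(n,th,s[i,4],W.mean(0).round(4),"len/wid",np.sqrt(ev[::-1]*12).round(4),"yaw %.1f"%(np.degrees(np.arctan2(v[1],v[0]))%180))
```

```text
start 90 2648 [ 0.5759 -0.0484] len/wid [0.0232 0.0065] yaw 15.2
start 110 2051 [ 0.5758 -0.0484] len/wid [0.022  0.0053] yaw 15.0
start 130 1469 [ 0.5758 -0.0484] len/wid [0.0208 0.004 ] yaw 14.9
now 130 1752 [ 0.5924 -0.0371] len/wid [0.0209 0.0048] yaw 54.6
```

The knob turned 140.4°. That is click 6 with the expected few degrees of settling back under load; click 5 would be 120°. Handing in.

```bash
python3 -c "
from rig import order; print(order.hand_in())"
```

```text
the job is handed in; nothing more can be done
None
```

The test cell is home against the fence, the press is set three clicks past first touch, and the job is handed in. It used about 31 s of the 62 s.

- **Cell:** I pushed it with about 3–5 N while it slid. It stopped at tool x -74 mm, within half a millimetre of where home was predicted, and I held it there at about 13 N. A side view afterwards put its near end at about -64 mm against -65 expected, which is within calibration error.
- **Knob:** Torque rose by 0.10 N·m at about 2.7 clicks, so the foot first touched in click 3. I turned on to click 6, and torque rose about 0.018 N·m per click, as the foot spring should give. I then eased back 2° and let go.
- **Final check:** In the top view the white line had turned 140.4°. That fits click 6 settled back slightly under load. I estimate about 17 N on the foot; this comes from the click geometry, because the foot itself was hidden from both cameras.

**What disagreed:**
- My first push passed over the cell without touching it. The camera showed the fingertips roughly 16–28 mm higher than the stated tool geometry implies, so I went lower and the second push worked.
- A side force of about 11 N built up along the grip bar while turning. I eased most of it off before opening the jaws.
- I did not measure the bystanders again at the end. The jar and spanner looked unmoved in the last picture, and the arm never went near the beaker or tape roll.

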